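# Take a hook-on shelf down from a slotted display panel

## Task

Take the small hook-on shelf down from the slotted panel: first move the glue jar off it and stand it upright in the wooden tray, then raise the shelf's front until its hooks can be drawn out of the slot, without wrenching it, and set it down the right way up on the cutting mat, with its whole base on the mat. Do not drop or tip over the jar, do not drop the shelf, and leave the bottle, the tape roll and the line winder where they are.

Things in the scene. Friction and masses are not known exactly. Their poses are not given: they have to be found in the camera images.
- panel: White slotted display panel on the bench, fixed, 460 wide (y), 25 thick, 215 high. Origin: bottom edge, middle of the front face; the face is at x = 0 and looks to -x, to the robot; z up. Two level slots run its whole width; the shelf hangs in the upper. Feet 10 high reach to x -65 at y -205 and 205. Under the upper slot a fixed prong with a spool sticks out 115 at y 140 to 200, up to z 80.
- slot (a point): Middle of the mouth of the panel's upper slot (panel x 1.5, y 0, z 157); panel axes. The mouth is 14 high (z 150 to 164) and its edges are 3 thick (x 0 to 3); behind it a groove runs from x 3 to 19, z 141 to 173. The lower slot is alike, 100 lower.
- shelf: Grey plastic hook-on shelf, loose, about 0.32 kg, 160 wide (y). Origin: centre of its base; x from its front to its back, into the panel when hung; z up. Stands on 22 high ribs; floor x -55 to 55, top at z 26; side edges 12 high; back plate x 51 to 55, z 0 to 75. Hung, its origin is 55 before the panel face and 78 above the bench, anywhere along the slot.
- front_edge (a point): On the shelf's front lip, centre of its width and thickness (shelf x -70, z 45); shelf axes. The lip is straight, 160 wide, 10 thick, 40 long; it rises from x -55, z 24, leaning 35 degrees from vertical to the front; this point is 14 from its free edge. To be pinched across its thickness, tool leaning 35 degrees (fingers pointing down and at the panel).
- hook_tip (a point): Top of the shelf's two hooks (y -50 and 50, each 50 wide, 3.5 thick), at y 0; shelf axes. Each is a level neck (underside z 72) resting on the slot's lower edge and a tongue rising 20, leaning 20 degrees back from vertical (x 56 at the foot, 63 at the tip), 6 higher than the mouth. Held level, the shelf can be neither pulled nor lifted out.
- hook_turn (a point): Point in the hooks' tongues that lies at the middle of the slot's mouth when hung (shelf x 57, y 0, z 79); shelf axes. Turned front-up about 35 degrees about the level line (y) through it, the shelf comes free: the tongues then point 35 degrees above level and slide out along their own length, forward and down, in 28 mm, with a few mm of play above and below.
- base_fl (a point): Corner of the shelf's base, on its underside: front (x -50), left (y 73).
- base_fr (a point): Corner of the shelf's base, on its underside: front (x -50), right (y -73).
- base_bl (a point): Corner of the shelf's base, on its underside: back (x 53), left (y 73).
- base_br (a point): Corner of the shelf's base, on its underside: back (x 53), right (y -73).
- jar: White closed glue jar with a grey lid, 56 diameter, 85 high, about 0.28 kg, standing on the shelf's floor. Origin: centre of its underside, z up.
- tray: Open wooden tray on the bench, fixed, 170 x 170 x 45 high outside, walls and floor 9 thick. Origin: centre of its underside.
- tray_in (a point): Centre of the tray's inner floor.
- mat: Dark cutting mat flat on the bench, fixed, 220 (x) x 300 (y), 3 thick. Origin: centre of its underside, the top is 3 mm higher.
- bottle: Bystander: clear closed water bottle, 62 diameter, 190 high. Origin: centre of its underside.
- tape: Bystander: roll of tape lying flat, 96 diameter, 24 high. Origin: centre of its underside.
- winder: Bystander: wooden H-shaped kite-line winder lying flat, 82 (x) x 120 (y), 18 high. Origin: centre of its underside.
Things that resemble listed ones, but are neither listed nor needed, are in the scene too. There is more than one size of the shelf; the job needs the smaller.

How it is judged:
On the way, in this order (a step that is already met when the one before it is completed fails the run):
1. the jar stands upright in the wooden tray and is let go, while the shelf still hangs in the slot (horizontal distance between jar and tray_in below 0.065 m and z of jar in the frame of tray_in between -0.004 and 0.006 m and angle between jar's own z axis and vertical below 0.08 rad and contact force between the fingers and jar below 0.1 N and x of hook_tip in the frame of panel above 0.003 m), for 0.2 s.
2. the shelf is unhooked and clear of the panel (x of hook_tip in the frame of panel below -0.02 m), for 0.1 s.
At the end, for the whole second after the job is handed in: The jar stands upright (within 4.5 degrees) on the floor of the wooden tray, let go; the shelf lies flat (within 3 degrees), right way up, on the cutting mat with the four corners of its base within the mat's edges, let go; both at rest (horizontal distance between jar and tray_in below 0.065 m and z of jar in the frame of tray_in between -0.004 and 0.006 m and angle between jar's own z axis and vertical below 0.08 rad and contact force between the fingers and jar below 0.1 N and x of base_fl in the frame of mat between -0.11 and 0.11 m and y of base_fl in the frame of mat between -0.15 and 0.15 m and z of base_fl in the frame of mat between -0.001 and 0.008 m and x of base_fr in the frame of mat between -0.11 and 0.11 m and y of base_fr in the frame of mat between -0.15 and 0.15 m and z of base_fr in the frame of mat between -0.001 and 0.008 m and x of base_bl in the frame of mat between -0.11 and 0.11 m and y of base_bl in the frame of mat between -0.15 and 0.15 m and z of base_bl in the frame of mat between -0.001 and 0.008 m and x of base_br in the frame of mat between -0.11 and 0.11 m and y of base_br in the frame of mat between -0.15 and 0.15 m and z of base_br in the frame of mat between -0.001 and 0.008 m and angle between shelf's own z axis and vertical below 0.05 rad and contact force between the fingers and shelf below 0.1 N and linear speed of each of jar, shelf below 0.02 m/s); the robot touches nothing.
It fails at once if the shelf is wrenched against the panel (over 100 N) (contact force between shelf and panel above 100 N).
It fails at once if the jar is tipped over (more than 35 degrees) (angle between jar's own z axis and vertical above 0.6 rad).
It fails at once if the jar or the shelf is dropped (faster than 1.1 m/s) (linear speed of any of jar, shelf above 1.1 m/s).
It fails at once if a bystander is moved more than 30 mm or knocked over (distance of any of bottle, tape, winder from where it was at the start of the episode above 0.03 m or angle between any of bottle, tape, winder's own z axis and vertical above 0.3 rad).
It also fails if it takes over 54 s, if anything falls off the work surface, if the arm or the gripper's body presses on something with over 40 N, if the wrist force passes 120 N, or if a joint passes its speed limit or range.

## Robot

A 6-joint arm with a two-finger parallel gripper is mounted at the origin on the work surface. World frame = base frame: x ahead of the robot, y to its left, z up, the work surface at z = 0. Lengths are in m, angles in rad, forces in N, time in s.
With the tool pointing down it reaches from about 0.35 to 0.8 m from the base axis. Payload 7.3 kg.
Tool frame: the origin (TCP) lies between the finger pads; the fingertips stand 25 mm ahead of it and the grasp point (between the pads) lies 6 mm ahead of it (r.tip_extent is the distance from the TCP to the fingertips, in m); z points along the fingers, y is the direction in which the jaws open and shut (so a half turn about z gives the same grasp; the last joint's range is limited). The gripper opens to 85 mm and grips with 20 to 120 N. Pads are 22 mm wide; open, the fingers measure 114 mm over their backs; the gripper's body (76 mm by 85 mm) begins 54 mm behind the grasp point. The pads swing forward as they close: fully open they stand 13 mm farther back than shut.
Start: joints at [-1.326, 0.342, 1.524, -0, 1.275, -0.146], TCP at [0.2, -0.485, 0.256] pointing down, gripper open.
Joint ranges: [-2.53, 2.53], [-0.77, 2.02], [0.04, 2.7], [-1, 4.14], [0.28, 2.66], [-3.11, 3.11]. Speed limits (rad/s): [2.57, 2.57, 3.14, 3.14, 3.14, 3.14].

## Interface

Orientations are given as a unit quaternion [x, y, z, w].
In Python, from workcell import r, command_gripper, optics gives the robot as it stands. The module is installed in compiled form; this text tells all that it offers. Calls block until the motion is done:
- r.reach(position, orientation): joint-space move of the TCP to a pose.
- r.move_straight(position, orientation=None, speed=0.15, max_force=None): straight line of the TCP; orientation=None keeps the orientation; speed is the mean speed in m/s. With max_force (N) it stops when the force on the tool has changed by that much, and returns True; else False.
- r.movej(angles): joint-space move.
- command_gripper(opening, force=None): finger opening in m; force is the grip in N (None keeps the last); returns when the fingers have stopped.
- r.hold(seconds).
- r.solve_ik(position, orientation): joint angles nearest the present ones, or None.
- r.read_state(): the state.
- optics.get_image(name): name is "scene" or "top" or "wrist"; returns (picture, depth): 384x512x3 uint8, red, green, blue; 384x512 float32, m along the optical axis (not along the pixel's ray), 0 where there is no reading.
- optics.camera_model(name): a dict with "K" (3x3 intrinsics, pixels), "R" (3x3) and "t" (3): a world point X has camera coordinates R X + t; the wrist camera has in their place "tool_from_camera" (4x4, takes a point from camera to tool coordinates, whose origin is the TCP and whose axes are the flange's). Camera axes: x right, y down, z forward; pixel columns grow to the right and rows downward; lengths in m; the calibration is good to about 2 mm. A picture is of the moment at which its call begins: read the wrist's pose just before it. camera_model takes no time and is no camera call.
A pose or a line that the arm cannot do raises r.PlanningError and nothing moves.
- r.finish_job(): hands the job in, once; it reports no verdict.
The state is a dict: "time_s": time; "joint_positions": joint angles; "dq": joint speeds; "tau": joint torques, N m; "eef_pos": TCP position; "eef_rot": TCP orientation; "contact_force": force on the tool from outside, world axes, zero at the start; "torque": the same for the moment, N m; "grip_width": finger opening in m.
Only numpy, scipy, OpenCV 4.12 (cv2) and the standard library are available. Lean on these libraries where they do the work, as an engineer would, in place of code of your own. Each camera call takes 0.05 s, during which the arm holds its last target. There are 200 camera calls.

## Working session

There is one attempt and no reset: what is moved stays moved. The work goes in short steps, each a Python script; the robot and the scene stay as the last script left them, time stands still between calls to the robot, and variables do not carry over. Pictures are saved under pics/ and viewed, on a budget of 10 in all, crops included, one or two more only if the job needs it, and the job is handed in when it is done.

```bash
mkdir -p pics
cat > h.py <<'E'
import numpy as np, cv2
from scipy.spatial.transform import Rotation as Ro
from workcell import r, command_gripper, optics
def snap(name):
    st=r.read_state(); im,d=optics.get_image(name); m=optics.camera_model(name)
    K=np.array(m["K"])
    if name=="wrist":
        T=np.eye(4);T[:3,:3]=Ro.from_quat(st["eef_rot"]).as_matrix();T[:3,3]=st["eef_pos"]
        W=T@np.array(m["tool_from_camera"])
    else:
        V=np.eye(4);V[:3,:3]=m["R"];V[:3,3]=m["t"];W=np.linalg.inv(V)
    return im,d,K,W
def cloud(d,K,W):
    v,u=np.mgrid[:d.shape[0],:d.shape[1]]
    P=np.stack([(u-K[0,2])/K[0,0]*d,(v-K[1,2])/K[1,1]*d,d],-1)
    P=P@W[:3,:3].T+W[:3,3]; P[d<=0]=np.nan
    return P
def save(fn,im): cv2.imwrite("pics/"+fn,im[...,::-1])
E
python3 - <<'E'
from h import *
for n in("scene","top"):
    im,d,K,W=snap(n); np.savez(n+".npz",im=im,d=d,K=K,W=W)
    save(n+".png",im); print(n,W.round(3).tolist(),K.round(1).tolist())
print(r.read_state()["eef_rot"])
E
```

```text
scene [[0.549, 0.521, -0.654, 1.176], [0.836, -0.323, 0.444, -0.485], [0.02, -0.79, -0.612, 0.816], [0.0, 0.0, 0.0, 1.0]] [[346.7, 0.0, 252.2], [0.0, 346.7, 200.3], [0.0, 0.0, 1.0]]
top [[0.018, -0.982, 0.188, 0.199], [-1.0, -0.021, -0.015, 0.015], [0.019, -0.188, -0.982, 1.439], [0.0, 0.0, 0.0, 1.0]] [[389.3, 0.0, 262.8], [0.0, 389.3, 200.2], [0.0, 0.0, 1.0]]
[ 9.80969590e-01  1.94160257e-01 -3.79689145e-05 -6.75903786e-04]
```

View pics/scene.png

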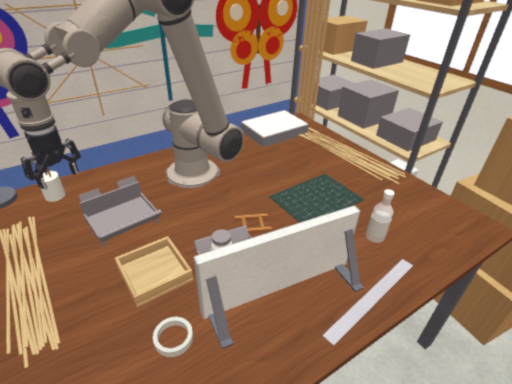

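View pics/top.png

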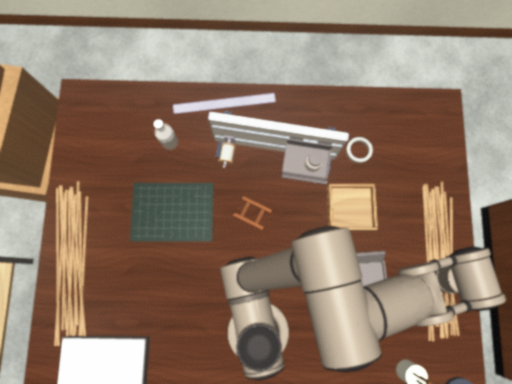

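The scene view shows the panel near (280,265), the hung shelf with the jar at (221,240), and the tray at (152,268). The mat is at (318,197), the bottle at (380,215), the tape at (173,337) and the winder at (253,222). In the top view, the shelf is at (307,160), the jar at (312,162), the tray at (353,207) and the mat at (172,212).

There are two candidates for the shelf: the one hung in the panel at top (307,160) and one standing on the bench at scene (120,210). There are also two jars: one on the shelf at scene (221,240) and one by the gripper at scene (52,188). I take the hung shelf and the jar on it, and will check their sizes from depth and a crop.

Run:
```python
from h import *
D=dict(np.load("top.npz")); P=cloud(D['d'],D['K'],D['W']); 
S=dict(np.load("scene.npz")); Q=cloud(S['d'],S['K'],S['W'])
def pr(n,P,l):
    for u,v in l: print(n,(u,v),P[v,u].round(3))
pr("top jar/shelf",P,[(312,162),(313,157),(290,165),(300,175),(290,150)])
pr("tray floor",P,[(353,207),(345,200),(362,215)])
pr("mat",P,[(172,212),(136,187),(209,187),(136,238),(209,238)])
pr("other shelf",Q,[(120,210),(221,238),(210,240),(152,268),(318,197)])
# panel top edge in both clouds
for n,C in(("top",P),("scene",Q)):
    m=(C[...,2]>.205)&(C[...,2]<.23)&(C[...,0]>.4)&(C[...,0]<.9)&(abs(C[...,1])<.4)
    X=C[m]; (vx,vy,x0,y0)=cv2.fitLine(X[:,:2].astype(np.float32),cv2.DIST_HUBER,0,.01,.01).ravel()
    t=(X[:,:2]-[x0,y0])@[vx,vy]; print(n,"panel ang",np.degrees(np.arctan2(vy,vx)),x0,y0,X[:,2].mean(),[([x0,y0]+np.percentile(t,q)*np.array([vx,vy])).round(3) for q in(.5,50,99.5)],m.sum())
for n,C in(("top",P),("scene",Q)):
    # tray rim, jar lid
    for nm,lo,hi,b in(("tray",.038,.05,(.35,.65,-.4,-.15)),("jar",.18,.2,(.5,.75,-.3,0)),("jar2",.155,.2,(.5,.75,-.3,0))):
        m=(C[...,2]>lo)&(C[...,2]<hi)&(C[...,0]>b[0])&(C[...,0]<b[1])&(C[...,1]>b[2])&(C[...,1]<b[3])
        X=C[m]
        if len(X)>4: print(n,nm,m.sum(),X.mean(0).round(3),X.min(0).round(3),X.max(0).round(3), cv2.minAreaRect((X[:,:2]*1000).astype(np.float32)))
im=np.hstack([cv2.resize(D['im'][95:245,195:395],None,fx=3.,fy=3.,interpolation=2)]);save("c1.png",im)
```

```text
top jar/shelf (312, 162) [ 0.571 -0.166  0.19 ]
top jar/shelf (313, 157) [ 0.588 -0.169  0.192]
top jar/shelf (290, 165) [ 0.584 -0.099  0.105]
top jar/shelf (300, 175) [ 0.546 -0.134  0.113]
top jar/shelf (290, 150) [ 0.64  -0.099  0.104]
tray floor (353, 207) [ 0.454 -0.345  0.009]
tray floor (345, 200) [ 0.481 -0.316  0.005]
tray floor (362, 215) [ 0.425 -0.378  0.007]
mat (172, 212) [0.422 0.331 0.001]
mat (136, 187) [0.515 0.472 0.   ]
mat (209, 187) [0.519 0.197 0.005]
mat (136, 238) [0.323 0.455 0.004]
mat (209, 238) [0.328 0.189 0.004]
other shelf (120, 210) [ 0.142 -0.343  0.034]
other shelf (221, 238) [ 0.596 -0.186  0.189]
other shelf (210, 240) [ 0.529 -0.186  0.126]
other shelf (152, 268) [ 0.434 -0.339  0.01 ]
other shelf (318, 197) [0.428 0.332 0.005]
top panel ang 82.22637 0.6828548 -0.04672702 0.2149501921438545 [array([ 0.651, -0.277]), array([ 0.683, -0.046]), array([0.714, 0.182])] 1166
scene panel ang 82.508026 0.6875506 -0.06848457 0.2136737272172503 [array([ 0.659, -0.285]), array([ 0.685, -0.087]), array([0.72 , 0.176])] 1705
top tray 273 [ 0.482 -0.3    0.044
[... 369 characters left out ...]
] [ 0.559 -0.278  0.155] [ 0.679 -0.     0.2  ] ((614.281982421875, -132.5466766357422), (280.3207702636719, 97.07495880126953), 82.09527587890625)
scene tray 490 [ 0.463 -0.312  0.043] [ 0.364 -0.399  0.038] [ 0.649 -0.253  0.048] ((507.0686950683594, -326.106201171875), (284.6256408691406, 146.76124572753906), 0.5227397084236145)
scene jar 838 [ 0.659 -0.162  0.189] [ 0.564 -0.286  0.18 ] [ 0.706 -0.     0.2  ] ((629.9859619140625, -135.6270751953125), (288.82666015625, 119.0864486694336), 82.3827133178711)
scene jar2 1689 [ 0.667 -0.162  0.178] [ 0.564 -0.286  0.155] [ 0.707 -0.     0.2  ] ((630.82763671875, -136.91453552246094), (288.8548889160156, 123.04878997802734), 83.62010192871094)
```

View pics/c1.png

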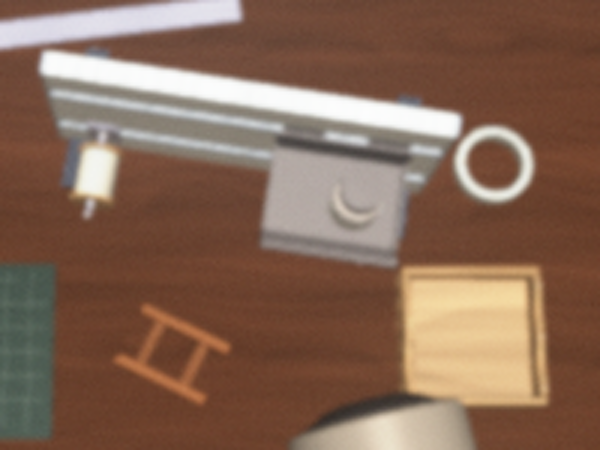

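The jar's lid is at crop (355,200), and its depth height of 0.190 matches 104 + 85. The hung shelf spans crop (262–410,140–265). Next I look from the wrist camera in two places to refine the jar, the panel and the lip.

```bash
cat >> h.py <<'E'
def Q(R): return Ro.from_matrix(R).as_quat()
def frame(yaw,lean,flip=1):
    # tool z leans toward yaw dir by lean from down; jaw y in the yaw/vertical plane
    f=np.array([np.cos(yaw),np.sin(yaw),0]); u=np.array([0,0,1.])
    z=f*np.sin(lean)-u*np.cos(lean); y=flip*(f*np.cos(lean)+u*np.sin(lean)); x=np.cross(y,z)
    return np.c_[x,y,z]
def jawside(yaw,flip=1):
    # tool down, jaws along panel y
    z=np.array([0,0,-1.]); y=flip*np.array([-np.sin(yaw),np.cos(yaw),0]); return np.c_[np.cross(y,z),y,z]
E
python3 - <<'E'
from h import *
print(np.array(optics.camera_model("wrist")["tool_from_camera"]).round(3).tolist())
yaw=np.radians(-7.6)
for f in(1,-1):
    for nm,p,R in(("jar",[.575,-.17,.16],jawside(yaw,f)),("look",[.5,-.15,.4],jawside(yaw,f)),("lip",[.5,-.14,.13],frame(yaw,.611,f)),("up",[.5,-.14,.2],frame(yaw,0,f)),
      ("mat0",[.35,.33,.06],frame(0,.611,f)),("mat.6",[.36,.29,.06],frame(.6,.611,f)),("mat.6hi",[.36,.29,.2],frame(.6,.611,f)),("tray",[.453,-.345,.07],jawside(yaw,f))):
        q=r.solve_ik(p,Q(R)); print(f,nm,None if q is None else np.round(q,2))
E
```

```text
[[-0.0, -0.954, -0.301, 0.077], [1.0, -0.0, -0.0, 0.0], [0.0, -0.301, 0.954, -0.117], [0.0, 0.0, 0.0, 1.0]]
1 jar [-0.42  0.56  1.44 -0.    1.13 -1.85]
1 look [-0.44  0.27  1.24 -0.    1.63 -1.88]
1 lip None
1 up [-0.42  0.38  1.63 -0.    1.13 -0.29]
1 mat0 None
1 mat.6 [ 0.46  0.47  2.4   2.9   0.34 -3.03]
1 mat.6hi None
1 tray [-0.79  0.63  1.62 -0.    0.89 -2.22]
-1 jar [-0.42  0.56  1.44 -0.    1.13  1.29]
-1 look [-0.44  0.27  1.24 -0.    1.63  1.27]
-1 lip None
-1 up [-0.42  0.38  1.63 -0.    1.13  2.85]
-1 mat0 None
-1 mat.6 [0.46 0.47 2.4  2.9  0.34 0.11]
-1 mat.6hi None
-1 tray [-0.79  0.63  1.62 -0.    0.89  0.92]
```

Run:
```python
from h import *
yaw=np.radians(-7.6); R=jawside(yaw,-1); 
X=[]
for i,p in enumerate(([.5,-.15,.36],[.46,-.10,.36])):
    r.reach(p,Q(R)); r.hold(.3)
    im,d,K,W=snap("wrist"); np.savez(f"w{i}.npz",im=im,d=d,K=K,W=W); 
    X.append(im)
im=np.hstack(X); save("w.png",cv2.resize(im,(800,300),interpolation=cv2.INTER_AREA))
print(r.read_state()["time_s"], R.round(2).tolist())
```

```text
2.8583 [[0.99, -0.13, 0.0], [-0.13, -0.99, 0.0], [0.0, -0.0, -1.0]]
```

View pics/w.png

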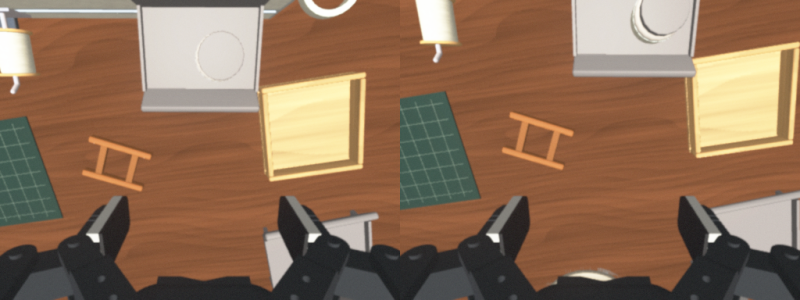

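The left half shows the jar lid's circle at half-picture (220,56), the lip's free edge running (142,108)–(258,110), and the tray rim. The right half shows the same lip at (573,73)–(695,75). The shelf is the narrow one, the width of its lip. I now measure it from both depth clouds.

Run:
```python
from h import *
yaw=np.radians(-7.6); f=np.array([np.cos(yaw),np.sin(yaw)]); l=np.array([-f[1],f[0]])
for i in(0,1):
    D=dict(np.load(f"w{i}.npz")); P=cloud(D['d'],D['K'],D['W']).reshape(-1,3)
    z=P[:,2]; s=P[:,:2]@f; t=P[:,:2]@l
    # panel front face points / slot: z .02..0.14
    near=(s<.75)&(s>.5)&(abs(P[:,1])<.35)
    m=near&(z>.18)&(z<.195)&(s<.63)
    if m.sum()>20:
        X=P[m,:2]; c,rad=cv2.minEnclosingCircle((X*1000).astype(np.float32)); print(i,"lid",m.sum(),np.median(z[m]).round(4),c,rad,"mean",X.mean(0).round(4), np.percentile(X,[1,99],axis=0).round(3).tolist())
    m=(s>.48)&(s<.58)&(t>-.2)&(t<.0)&(z>.09)&(z<.15)
    lo=(z>.125)&(z<.142)&(s>.45)&(s<.60)&(t>-.25)&(t<.05)
    if lo.sum()>20:
        X=P[lo]; print(i,"lip up",lo.sum(),"t",np.percentile(t[lo],[0,1,50,99,100]).round(4),"s",np.percentile(s[lo],[1,10,50,90,99]).round(4),"zmax",z[lo].max().round(4))
        tt=t[lo]; 
        e=[(a,s[lo][(tt>a)&(tt<a+.02)].min()) for a in np.arange(tt.min()+.005,tt.max()-.025,.02)]
        a=np.array(e); print("  edge slope deg",np.degrees(np.arctan(np.polyfit(a[:,0],a[:,1],1)[0])))
    fl=(z>.1)&(z<.108)&(s>.52)&(s<.64)&(t>-.25)&(t<.05)
    print(i,"floor z",np.median(z[fl]).round(4),"s",np.percentile(s[fl],[1,99]).round(3),"t",np.percentile(t[fl],[1,99]).round(3))
    m=(z>.145)&(z<.165)&(s>.58)&(s<.68)&(t>-.25)&(t<.05)
    if m.sum()>20: print(i,"plate top",np.percentile(s[m],[5,50,95]).round(3),np.percentile(t[m],[1,99]).round(3),np.median(z[m]).round(4))
    m=(z>.04)&(z<.05)&(P[:,0]>.34)&(P[:,0]<.58)&(P[:,1]<-.22)&(P[:,1]>-.46)
    if m.sum()>20: print(i,"tray rim",cv2.minAreaRect((P[m,:2]*1000).astype(np.float32)),np.median(z[m]).round(4))
for n in("top","scene"):
    D=dict(np.load(n+".npz")); P=cloud(D['d'],D['K'],D['W']).reshape(-1,3);z=P[:,2]; s=P[:,:2]@f; t=P[:,:2]@l
    m=(z>.18)&(z<.197)&(s<.64)&(s>.5)&(t>-.15)&(t<.0); X=P[m,:2]; print(n,"lid",m.sum(),X.mean(0).round(4),np.percentile(X,[2,98],axis=0).round(3).tolist())
    m=(z>.209)&(z<.222)&(s>.6)&(s<.75)&(abs(t)<.4); print(n,"panel top s",np.percentile(s[m],[2,50,98]).round(4),"t",np.percentile(t[m],[.3,99.7]).round(4))
    m=(z>.125)&(z<.142)&(s>.45)&(s<.60)&(t>-.2)&(t<.08); print(n,"lip t",np.percentile(t[m],[1,99]).round(4),"s",np.percentile(s[m],[1,50,99]).round(4))
```

```text
0 lid 2924 0.1873 (586.2899780273438, -180.45352172851562) 24.84348487854004 mean [ 0.5867 -0.1804] [[0.563, -0.203], [0.609, -0.157]]
0 lip up 2095 t [-0.1584 -0.1557 -0.0783 -0.0016  0.0009] s [0.5365 0.5379 0.5442 0.5489 0.5508] zmax 0.1357
  edge slope deg 0.08192422683440932
0 floor z 0.1023 s [0.563 0.64 ] t [-0.155 -0.003]
0 plate top [0.582 0.601 0.63 ] [-0.143 -0.073] 0.1582
0 tray rim ((449.5262756347656, -337.9333190917969), (169.90115356445312, 170.59307861328125), 1.198270320892334) 0.0437
1 lid 2390 0.1871 (585.0863647460938, -180.2275390625) 25.026758193969727 mean [ 0.5797 -0.1788] [[0.563, -0.203], [0.595, -0.156]]
1 lip up 2380 t [-0.1579 -0.1553 -0.0785 -0.0009  0.0013] s [0.5366 0.5377 0.5435 0.5493 0.5914] zmax 0.1419
  edge slope deg 0.05437995874039709
1 floor z 0.1022 s [0.563 0.631] t [-0.155 -0.003]
1 plate top [0.581 0.591 0.615] [-0.118 -0.074] 0.1593
1 tray rim ((449.2439880371094, -337.6150207519531), (170.1177215576172, 170.83543395996094), 1.2977557182312012) 0.0437
top lid 171 [ 0.5844 -0.1757] [[0.562, -0.199], [0.606, -0.152]]
top panel top s [0.6711 0.6835 0.6972] t [-0.1898  0.2756]
top lip t [-0.1519  0.0031] s [0.535  0.5416 0.5937]
scene lid 229 [ 0.5913 -0.1829] [[0.568, -0.205], [0.612, -0.16]]
scene panel top s [0.6744 0.6895 0.7006] t [-0.1951  0.2707]
scene lip t [-0.1579 -0.0017] s [0.5383 0.5478 0.5555]
```

Both wrist views agree:
- **Jar:** centre (0.5863,-0.1803).
- **Panel and shelf:** yaw -7.6°. The lip is 159 mm wide with its free edge at z 0.136, against 0.137 expected.
- **Tray:** centre (0.4494,-0.338), 170 mm square.

I check reachability of the lip pinch, the tilt and the set-down, then move the jar.

```bash
cat >> h.py <<'E'
YAW=np.radians(-7.6)
def shelf_pose(yaw,pitch,org):
    """rotation matrix of shelf: x fwd at yaw, pitched front-up"""
    Rz=Ro.from_euler('z',yaw); return (Rz*Ro.from_euler('y',pitch)).as_matrix()
F=np.array([np.cos(YAW),np.sin(YAW),0]); L=np.array([-F[1],F[0],0])
ORG=.618*F-.0785*L+np.array([0,0,.078])
LIP=np.array([-.070,0,.045]); PIV=np.array([.057,0,.079])
def grasp_tool(phi=0,flip=-1,lat=0.,depth=0.,lean=.611):
    """TCP position & rotation in shelf axes; phi swings the tool in the lip's plane, lat along the lip"""
    R=frame(0,lean,flip); R=R@Ro.from_euler('y',phi).as_matrix()
    g=LIP+np.array([0,lat,0]); return g-(.006-depth)*R[:,2],R
def tcp(org,Rs,phi,flip,lat,depth=0.):
    p,R=grasp_tool(phi,flip,lat,depth); return org+Rs@p,Q(Rs@R)
E
python3 - <<'E'
from h import *
from itertools import product
def ok(p,q):
    s=r.solve_ik(p,q); return s
M=np.array([.423,.330,.003])
piv=ORG+shelf_pose(YAW,0,0)@PIV
for phi,lat in product(np.radians([-40,-30,-20,-10,0,10,20,30,40]),(-.05,-0.025,0,.025,.05)):
    a=[]
    for dz in (0,):
        for pit in np.radians([0,12,24,35]):
            Rs=shelf_pose(YAW,pit,0); o=piv-Rs@PIV
            a.append(ok(*tcp(o,Rs,phi,-1,lat)))
    pre=ok(*(lambda p,q:(p-.07*Ro.from_quat(q).as_matrix()[:,2],q))(*tcp(ORG,shelf_pose(YAW,0,0),phi,-1,lat)))
    a.append(pre)
    y=[round(v,1) for v in np.arange(-.6,1.3,.2) if ok(*tcp(M,shelf_pose(v,0,0),phi,-1,lat)) is not None and ok(*tcp(M+[0,0,.04],shelf_pose(v,0,0),phi,-1,lat)) is not None]
    g=[int(x is not None) for x in a]
    if sum(g)>=4: print(np.degrees(phi).round(),lat,g,y,None if a[0] is None else np.round(a[0],2),None if a[3] is None else np.round(a[3],2))
E
```

```text
-40.0 -0.05 [1, 1, 1, 1, 1] [np.float64(-0.6), np.float64(-0.4), np.float64(-0.2), np.float64(0.0), np.float64(0.2), np.float64(0.4), np.float64(0.6), np.float64(0.8), np.float64(1.0), np.float64(1.2)] [-0.93  0.65  1.78  0.97  1.19  1.51] [-0.78  0.65  1.35  0.54  1.61  2.39]
-40.0 -0.025 [1, 1, 1, 1, 1] [np.float64(-0.6), np.float64(-0.4), np.float64(-0.2), np.float64(0.0), np.float64(0.2), np.float64(0.4), np.float64(0.6), np.float64(0.8), np.float64(1.0), np.float64(1.2)] [-0.89  0.63  1.82  1.    1.15  1.5 ] [-0.74  0.63  1.39  0.55  1.57  2.4 ]
-40.0 0 [1, 1, 1, 1, 1] [np.float64(-0.6), np.float64(-0.4), np.float64(-0.2), np.float64(0.0), np.float64(0.2), np.float64(0.4), np.float64(0.6), np.float64(0.8), np.float64(1.0), np.float64(1.2)] [-0.86  0.62  1.86  1.03  1.12  1.49] [-0.71  0.61  1.42  0.57  1.54  2.42]
-40.0 0.025 [1, 1, 1, 1, 1] [np.float64(-0.6), np.float64(-0.4), np.float64(-0.2), np.float64(0.0), np.float64(0.2), np.float64(0.4), np.float64(0.6), np.float64(0.8), np.float64(1.0), np.float64(1.2)] [-0.82  0.6   1.89  1.07  1.09  1.48] [-0.67  0.59  1.46  0.58  1.5
[... 3602 characters left out ...]
0), np.float64(1.2)] [-0.54  0.39  2.11  1.25  0.41  1.56] [-0.41  0.45  1.51  0.18  1.23  2.8 ]
0.0 -0.05 [1, 1, 1, 1, 1] [np.float64(-0.6), np.float64(0.8), np.float64(1.0), np.float64(1.2)] [-0.65  0.39  2.08  1.18  0.31  1.55] [-0.5   0.46  1.48  0.    1.2   2.78]
0.0 -0.025 [0, 1, 1, 1, 1] [np.float64(-0.6), np.float64(0.8), np.float64(1.0), np.float64(1.2)] None [-0.45  0.45  1.5   0.    1.2   2.82]
0.0 0 [0, 1, 1, 1, 1] [np.float64(-0.6), np.float64(0.8), np.float64(1.0), np.float64(1.2)] None [-0.41  0.44  1.51  0.    1.19  2.86]
0.0 0.025 [0, 1, 1, 1, 1] [np.float64(-0.6), np.float64(-0.4), np.float64(0.8), np.float64(1.0), np.float64(1.2)] None [-0.37  0.44  1.52  0.    1.19  2.91]
```

Swinging the tool 20° in the lip's plane makes every phase reachable. First the jar.

Run:
```python
from h import *
q=Q(jawside(YAW,-1)); J=np.array([.5863,-.1803]); T=np.array([.4494,-.338])
command_gripper(.085)
r.reach([*J,.26],q)
print("hit",r.move_straight([*J,.163],speed=.1,max_force=8))
command_gripper(.04,40); s=r.read_state(); print("w",s["grip_width"],s["contact_force"].round(2) if hasattr(s["contact_force"],'round') else s["contact_force"],s["eef_pos"])
r.move_straight([*J,.27],speed=.1)
s=r.read_state();print("w",s["grip_width"],s["contact_force"],s["time_s"])
r.move_straight([*T,.2],speed=.15)
print("down",r.move_straight([*T,.066],speed=.06,max_force=4)); s=r.read_state();print(s["eef_pos"],s["contact_force"])
command_gripper(.075); r.move_straight([*T,.2],speed=.15)
# look at tray
r.reach([.40,-.24,.33],q); r.hold(.2)
im,d,K,W=snap("wrist"); save("w3.png",im); P=cloud(d,K,W)
m=(P[...,2]>.084)&(P[...,2]<.105)&(P[...,1]<-.25)&(P[...,0]>.37)&(P[...,0]<.55); print(m.sum(),P[m].mean(0),np.median(P[m][:,2]),r.read_state()["time_s"])
```

```text
hit False
w 0.054051782203214695 [-2.56  0.68  5.35] [ 0.58649876 -0.18043693  0.16403565]
w 0.05387374035888507 [-0.80130845 -0.76837091 -3.3492651 ] 6.5583
down True
[ 0.44993607 -0.33807911  0.07016544] [ 2.24143359 -1.18147829  5.86568941]
1895 [ 0.45136644 -0.33722617  0.09306657] 0.09321271804701747 12.475
```

View pics/w3.png

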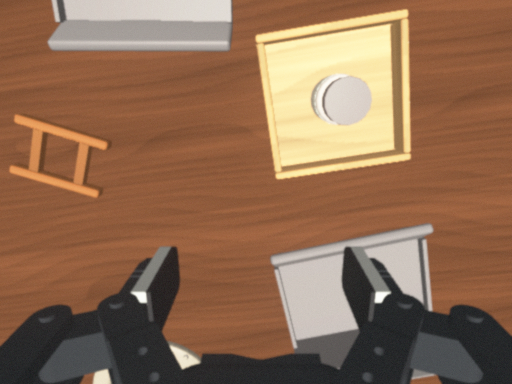

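The jar stands upright at (345,100) in the tray; its lid is at z 0.093, against 0.094 expected. The lip is at (50–230,40). Re-measure the lip from this view and pinch it gently.

Run:
```python
from h import *
r.reach([.46,-.12,.34],Q(jawside(YAW,-1))); r.hold(.2)
im,d,K,W=snap("wrist"); P=cloud(d,K,W).reshape(-1,3); s=P@F; t=P@L; z=P[:,2]
lo=(z>.125)&(z<.142)&(s>.45)&(s<.58)&(t>-.25)&(t<.05)
print("lip t",np.percentile(t[lo],[1,99]).round(4),"s",np.percentile(s[lo],[1,50]).round(4),z[lo].max())
e=np.array([(a,np.percentile(s[lo][(t[lo]>a)&(t[lo]<a+.02)],2)) for a in np.arange(-.15,-.03,.02)]); print("slope",np.degrees(np.polyfit(e[:,0],e[:,1],1)[0]))
Rs=shelf_pose(YAW,0,0); p,q=tcp(ORG,Rs,np.radians(-20),-1,0); zt=Ro.from_quat(q).as_matrix()[:,2]
command_gripper(.04)
r.reach(p-.09*zt,q)
print("hit",r.move_straight(p,speed=.08,max_force=6)); a=r.read_state()
command_gripper(.0,20); r.hold(.2); b=r.read_state()
print(b["grip_width"],a["contact_force"],b["contact_force"],b["eef_pos"]-p,b["time_s"])
im,d,K,W=snap("wrist"); im2=snap("scene")[0]; save("g.png",np.hstack([cv2.resize(im,(400,300)),cv2.resize(im2[150:330,120:360],(400,300))]))
```

```text
lip t [-0.1555 -0.0011] s [0.5364 0.5431] 0.13558013020858772
slope 0.10807359886002423
hit False
0.009703908976376643 [ 0.22572719 -0.94503864 -0.36014927] [-4.0182802  -1.02611835  2.45175755] [-4.97902244e-04 -7.85396610e-05  2.96262823e-05] 16.4917
```

View pics/g.png

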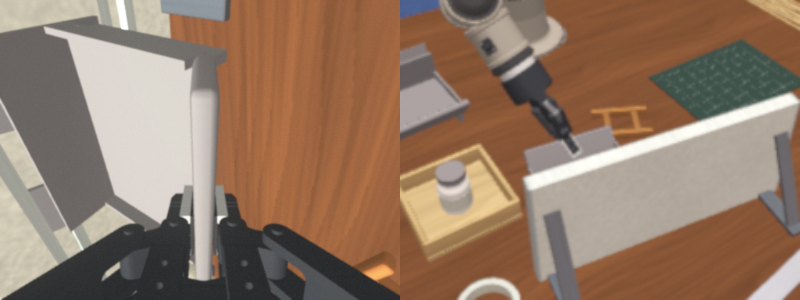

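The left half shows the lip (205,60–280) held square between the pads, and the gripper reads 9.7 mm. The right half shows the jar upright in the tray. Next I tilt the shelf in steps about hook_turn while watching the force.

```bash
cat > tilt.py <<'E'
from h import *
command_gripper(.0,100)
phi=np.radians(-20); Rs0=shelf_pose(YAW,0,0)
piv=ORG+Rs0@PIV; off=np.zeros(3); f0=np.array(r.read_state()["contact_force"])
for k,pit in enumerate(np.radians(np.arange(5,35.1,5))):
    Rs=shelf_pose(YAW,pit,0); p,q=tcp(piv-Rs@PIV,Rs,phi,-1,0)
    r.move_straight(p+off,q,speed=.05)
    s=r.read_state(); c=np.array(s["contact_force"])
    print(np.degrees(pit).round(),"F s,t,z",(c@F).round(1),(c@L).round(1),c[2].round(1),"M",np.round(s["torque"],1),s["grip_width"].__round__(4),round(s["time_s"],2))
    if np.linalg.norm(c)>30: print("STOP");break
np.save("off.npy",off)
im=snap("wrist")[0]; im2=snap("scene")[0]; save("t.png",np.hstack([cv2.resize(im,(400,300)),cv2.resize(im2[150:330,120:360],(400,300))]))
E
python3 tilt.py
```

```text
5.0 F s,t,z 1.9 -0.7 -1.2 M [-0.2 -0.  -0.3] 0.0089 17.19
10.0 F s,t,z 2.5 -0.3 0.3 M [-0.2 -0.5 -0.3] 0.0084 17.57
15.0 F s,t,z 2.9 -0.2 -0.2 M [-0.1 -0.6 -0.3] 0.0087 17.96
20.0 F s,t,z 3.6 -0.4 0.7 M [-0.2 -0.7 -0.3] 0.0089 18.34
25.0 F s,t,z -1.6 -1.5 -1.2 M [-0.4  0.3 -0. ] 0.009 18.73
30.0 F s,t,z 0.4 -0.1 -3.6 M [-0.4  0.3 -0. ] 0.0086 19.11
35.0 F s,t,z -0.3 -0.4 -3.7 M [-0.3  0.2 -0. ] 0.0086 19.49
```

Forces are small, and the reading now is just the shelf's weight. Draw it out along the tongues.

Run:
```python
from h import *
a=np.radians(35); D=-(np.cos(a)*F+np.sin(a)*np.array([0,0,1]))
p=np.array(r.read_state()["eef_pos"])
for d in(.01,.02,.03,.04):
    h=r.move_straight(p+d*D,speed=.04,max_force=12); s=r.read_state(); c=np.array(s["contact_force"])
    print(d,h,(c@F).round(1),(c@L).round(1),c[2].round(1),s["grip_width"],s["time_s"])
    if h: break
else:
    p=np.array(r.read_state()["eef_pos"]); print(r.move_straight(p-.06*F,speed=.1,max_force=12)); print(r.move_straight(p-.09*F+[0,0,.12],speed=.15,max_force=12))
im=snap("wrist")[0]; im2=snap("scene")[0]; save("t2.png",np.hstack([cv2.resize(im,(400,300)),cv2.resize(im2[100:330,100:400],(400,300))]))
s=r.read_state();print(s["contact_force"],s["time_s"])
```

```text
0.01 False 0.1 -0.5 -4.0 0.008850109254900634 20.0167
0.02 False -1.1 -0.0 -3.8 0.008884659629953929 20.4167
0.03 False 0.3 0.6 -3.5 0.008111379027462636 20.8167
0.04 False -0.9 -0.0 -3.5 0.008776680982163545 21.2167
False
False
[-0.40310404  0.18244108 -4.18080093] 23.0417
```

View pics/t2.png

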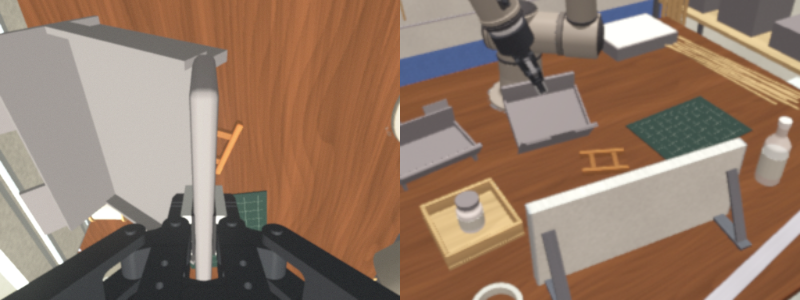

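The shelf is free of the panel and hangs steady from the lip at right-half (545,85), and the panel is empty. Carry it above the mat, level it, and measure its tilt before lowering.

```bash
cat > carry.py <<'E'
from h import *
phi=np.radians(-20); y=.6
D=dict(np.load("top.npz")); im=D['im'].astype(int); P=cloud(D['d'],D['K'],D['W'])
m=(im[...,1]>im[...,0]+8)&(P[...,2]<.02)&(P[...,0]>.2)&(P[...,1]>.1)&(P[...,1]<.6)
n,lab,st,_=cv2.connectedComponentsWithStats(cv2.morphologyEx(m.astype(np.uint8),cv2.MORPH_CLOSE,np.ones((5,5)))); k=1+st[1:,4].argmax(); X=P[(lab==k)&(D['d']>0)][:,:2]
rc=cv2.minAreaRect((X*1000).astype(np.float32)); print("mat",rc)
M=np.array([rc[0][0]/1e3,rc[0][1]/1e3,.003]); np.save("M.npy",M)
for v in (.6,.4,.8):
    qs=[r.solve_ik(*tcp(M+[0,0,h],shelf_pose(v,pt,0),phi,-1,0)) for h,pt in((0,0),(.05,0),(.12,0),(.12,.61))]
    print(v,[None if q is None else np.round(q,2).tolist() for q in qs])
E
python3 carry.py
```

```text
mat ((425.6548156738281, 330.38128662109375), (209.54002380371094, 291.8573303222656), 1.1322864294052124)
0.6 [[0.14, 0.55, 2.36, 1.83, 0.6, 0.81], [0.14, 0.39, 2.33, 1.55, 0.58, 1.15], [0.14, 0.21, 2.25, 1.17, 0.63, 1.6], [0.32, 0.38, 1.67, 0.36, 1.22, 2.71]]
0.4 [[0.27, 0.54, 2.42, 2.26, 0.56, 0.67], [0.27, 0.37, 2.38, 1.95, 0.46, 1.03], [0.27, 0.17, 2.3, 1.35, 0.43, 1.69], [0.32, 0.35, 1.72, 0.39, 1.13, 2.89]]
0.8 [[0.06, 0.57, 2.26, 1.44, 0.67, 0.95], [0.06, 0.43, 2.24, 1.25, 0.71, 1.2], [0.06, 0.26, 2.17, 1.02, 0.81, 1.52], [0.32, 0.42, 1.61, 0.32, 1.3, 2.54]]
```

Run:
```python
from h import *
phi=np.radians(-20); y=.8; M=np.load("M.npy")
r.reach(*tcp(M+[0,0,.16],shelf_pose(y,.61,0),phi,-1,0))
r.reach(*tcp(M+[0,0,.10],shelf_pose(y,0,0),phi,-1,0)); r.hold(.4)
im,d,K,W=snap("top"); P=cloud(d,K,W)
f=np.array([np.cos(y),np.sin(y)]); l=np.array([-f[1],f[0]])
a=(P[...,:2]-M[:2])@f; b=(P[...,:2]-M[:2])@l
m=(a>-.04)&(a<.035)&(abs(b)<.065)&(abs(P[...,2]-.129)<.025); X=P[m]
A=np.c_[a[m],b[m],np.ones(m.sum())]
for _ in range(3):
    c=np.linalg.lstsq(A,X[:,2],rcond=None)[0]; k=abs(A@c-X[:,2])<.006; A,X=A[k],X[k]
print(m.sum(),len(X),"slopes deg along x,y",np.degrees(c[:2]).round(2),"z",c[2], "exp",.003+.1+.026)
save("m.png",np.hstack([cv2.resize(im[150:300,90:290],(400,300)),cv2.resize(snap("scene")[0][100:300,180:446],(400,300))])); s=r.read_state(); print(s["time_s"],s["contact_force"])
```

```text
784 763 slopes deg along x,y [0.26 0.21] z 0.1290737944952475 exp 0.129
26.2333 [-0.12071138  0.17132983 -3.47452976]
```

View pics/m.png

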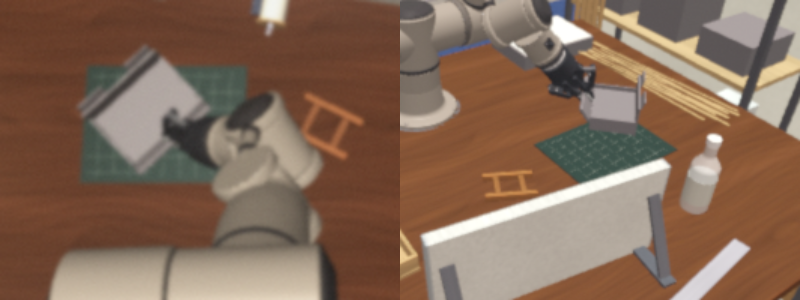

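The shelf is level within 0.3° and centred over the mat, at about (145,105) in the left half. Lower it to contact, release and retreat along the fingers.

Run:
```python
from h import *
phi=np.radians(-20); y=.8; M=np.load("M.npy"); Rs=shelf_pose(y,0,0)
p,q=tcp(M,Rs,phi,-1,0)
print(r.move_straight(p+[0,0,.012],q,speed=.07,max_force=10))
print(r.move_straight(p-[0,0,.004],q,speed=.02,max_force=4)); s=r.read_state(); print(s["eef_pos"]-p,s["contact_force"])
command_gripper(.03); r.hold(.2)
zt=Ro.from_quat(q).as_matrix()[:,2]; c=np.array(r.read_state()["eef_pos"])
print(r.move_straight(c-.09*zt,q,speed=.1,max_force=10))
r.reach([.35,0.,.35],Q(jawside(0,-1))); r.hold(.3)
im,d,K,W=snap("top"); im2,d2,K2,W2=snap("scene")
f=np.array([np.cos(y),np.sin(y)]); l=np.array([-f[1],f[0]])
for n,P in(("top",cloud(d,K,W)),("scene",cloud(d2,K2,W2))):
    a=(P[...,:2]-M[:2])@f; b=(P[...,:2]-M[:2])@l
    m=(a>-.045)&(a<.04)&(abs(b)<.065)&(abs(P[...,2]-.029)<.012); X=P[m]; A=np.c_[a[m],b[m],np.ones(m.sum())]
    c=np.linalg.lstsq(A,X[:,2],rcond=None)[0]; print(n,m.sum(),np.degrees(c[:2]).round(2),c[2].round(4))
    j=(P[...,2]>.08)&(P[...,2]<.11)&(abs(P[...,0]-.449)<.05)&(abs(P[...,1]+.338)<.05); print("jar lid",P[j].mean(0).round(3))
save("e.png",np.hstack([cv2.resize(im[90:315,90:390],(400,300)),cv2.resize(im2,(400,300))])); print(r.read_state()["time_s"])
```

```text
False
True
[ 2.31285743e-05 -5.01768031e-05  6.19823863e-04] [-1.33093711 -2.84010901  6.59878934]
False
top 823 [-0.05 -0.02] 0.0299
jar lid [ 0.45  -0.332  0.094]
scene 425 [ 0.29 -0.02] 0.0283
jar lid [ 0.458 -0.34   0.092]
31.4417
```

View pics/e.png

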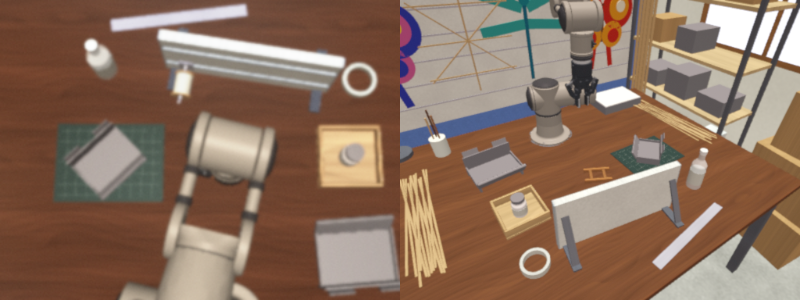

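The shelf lies flat on the mat at left (105,160) with its floor at z 0.029. The jar is upright in the tray at (350,153), and the bystanders have not moved. Handing in.

```bash
python3 -c "
from h import *
r.finish_job()"
```

```text
the job is handed in; nothing more can be done
```

I moved the jar into the wooden tray, unhooked the shelf from the panel and set it down on the cutting mat. I handed the job in at about 31 s of the 54 s allowed; no verdict is reported.

- **Jar:** it stands upright near the tray's centre and is let go. Its lid reads z 0.092–0.094, against 0.094 expected.
- **Unhooking:** I pinched the front lip with the tool swung 20° in the lip's plane, because the straight pose was out of the arm's reach. I then tilted the front up 35° about the hooks and drew the shelf out. Force readings at the tool stayed under about 5 N at every step.
- **Shelf:** it lies flat within 0.3°, right way up and let go, centred on the mat. I turned it about 46° on the mat, which leaves roughly 20 mm between its corners and the mat's edges. Its floor reads z 0.028–0.030, against 0.029 expected.
- **Bystanders:** the bottle, tape roll and line winder look unmoved in the last pictures, and the arm is clear of everything.

The wrist camera read heights about 1.5 mm low throughout, within its stated calibration. The top and scene cameras differed by about 8 mm on the final jar position, because each sees only part of the lid. No check failed.

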